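# Dial the weld time into the spot-weld timer

### The job

Set the three thumbwheels of the weld timer to 4 - 7 - 2, read from the operator's side from left to right, each seated in its click, then press the large load button right down once they all stand at the code and let it come up again. The wheels and buttons are plastic: work them with a light touch, never leaning on a wheel with more than 15 N or on the button with more than 25 N; do not press the small test button and leave the other things on the bench where they are.

Things in the scene. Friction and masses are not known exactly. Their poses are not given: they have to be found in the camera images.
- timer: Spot-weld timer: grey control box fixed on the bench, 170 (x) by 300 (y) by 95 mm high to its level panel, handles out to y +-180. Origin: centre of its underside; x points away from the operator (robot) side, y to his left, z up; yaw up to +-0.3. On the panel: low selector and rocker at y 112, wheel bank in a black bezel y 70 to -18, large load button y -68, small test button x -20, y -122
- wheel_a (a joint): Left (hundreds) thumbwheel, axle along the timer's y; value = digit shown x 0.628 rad (digits 0 to 9, hard stops just past 0 and 9, no wrap). Moving the rim's top to the timer's +x raises the digit, to -x lowers it; 12.6 mm of rim travel a digit. A spring click holds each digit; about 2.3 N along the rim starts it, and past half-way it snaps on into the next digit
- wheel_b (a joint): Middle (tens) thumbwheel, like wheel_a. All rims: dark grey plastic, 40 mm diameter, 10 mm wide, finely knurled, standing about 6.5 mm above the panel out of a slot; friction on a fingertip about 0.5 or more, so a fingertip must press down to carry it round: 7 to 10 N is right, more than 15 N breaks it
- wheel_c (a joint): Right (units) thumbwheel, like wheel_a. White numerals 6 mm high stand on a 26 mm drum 11 mm to the operator's right of each rim; the one in the 10 mm window level with the panel is the digit set. They read upright from the operator's side
- top_a (a point): Nominal top of the left wheel's rim (timer x 0, y 60): middle of its width, above its axle, 6.5 mm over the panel; axes as the timer's. Fixed to the panel, not to the wheel: the snapped-in wheel cassettes sit unevenly, so each wheel's real top is up to 2.5 mm higher or lower
- top_b (a point): The same for the middle wheel, 26 mm to the right of top_a
- top_c (a point): The same for the right wheel, 26 mm to the right of top_b
- load (a joint): Large load button, right of the wheels: black plunger 28 mm in diameter in a steel collar of 44 mm diameter and 12 mm height. Value: how far it is pressed, 0 to 0.006 m; springs back up; 1.8 N to start, 6 N at the bottom
- load_top (a point): Centre of the load button's top face, at timer x 0, y -68, 22 mm above the panel when up; moves with it
- test (a joint): Small test button (fires a trial shot, to be left alone): plunger 18 mm in diameter, collar 34 mm, at the panel's right end nearer the operator. Value: pressed depth, 0 to 0.005 m
- cap: Copper electrode cap, 16 mm diameter, 20 mm high, standing on the timer's panel behind the wheels or buttons. Origin: centre of its foot
- spray: Spray can, 52 mm diameter, 150 mm high, standing just left of the timer. Origin: centre of its foot
- coupons: Two overlapping steel test strips spot-welded together, 140 by 35 by 6 mm, just right of the timer
- hammer: Hammer, 240 mm long, lying on the left of the bench
- spanner: Spanner, 190 mm long, lying on the right of the bench
- magnet: Flat welding magnet, 95 by 95 by 16 mm, on the left of the bench
- clamp: Steel C-clamp, about 110 by 160 by 20 mm, lying on the right of the bench

How it is judged:
By the outcome, as a careful person would: the job done as asked, in the order asked, and still so for the second after the job is handed in, with the robot touching nothing.
It also fails if it takes over 72 s, if anything falls off the work surface, if the arm or the gripper's body presses on something with over 40 N, if the wrist force passes 120 N, or if a joint passes its speed limit or range.

### The arm

A 6-joint arm with a two-finger parallel gripper is mounted at the origin on the work surface. World frame = base frame: x ahead of the robot, y to its left, z up, the work surface at z = 0. Lengths are in mm, angles in rad, forces in N, time in s.
With the tool pointing down it reaches from about 350 to 775 mm from the base axis. Payload 7.3 kg.
Tool frame: the origin (TCP) lies at the very end of the fingers, on their centre line; the grasp point (between the pads) lies 19 mm behind it; z points along the fingers, y is the line along which they close (so a half turn about z gives the same grasp; the last joint's range is limited). The gripper opens to 92 mm and grips with 3 to 60 N. Pads are 19 mm wide; open, the fingers measure 130 mm over their backs; the gripper's body (75 mm by 190 mm) begins 47 mm behind the grasp point.
Start: joints at [-1.37, 0.342, 1.524, -0, 1.275, -0.146], TCP at [178.465, -493.756, 226.741] pointing down, gripper open.
Joint ranges: [-2.53, 2.53], [-0.77, 2.02], [0.04, 2.7], [-1, 4.14], [0.28, 2.66], [-3.11, 3.11]. Speed limits (rad/s): [2.57, 2.57, 3.14, 3.14, 3.14, 3.14].

### API

Orientations are given as [roll, pitch, yaw] about the fixed x, y, z axes, in that order (R = Rz(yaw) Ry(pitch) Rx(roll)).
In Python, from plant import bot gives the robot as it stands.
- The arm moves only by the tool apply_moves, never from a script. Its argument "motion" is text: rows parted by semicolons, each of 4 numbers parted by spaces: the shift along the tool's x, y, z in m, then the turn about the tool's z in degrees. A call has 1 to 8 rows; each row shifts and turns the commanded pose from where the row before left it, along the tool's axes as they then stand; what a row does not reach is not made up. A row lasts 1/8 s, in which the tool goes at most 62.5 mm and 10.7 degrees, less where a joint would pass 70% of its speed; a pose out of reach is approached as far as the arm can. A call with a gripper value outside its range is refused whole. "fingers" is the opening, from -1 (shut) to 1 (fully open), set as the call begins (left out, the last holds). The fingers move at their own pace and stop on an object; the grip force is fixed at half the most. Time passes only in rows, so rows that do not move let the fingers close. It gives the time, the measured TCP pose, the force, the opening and the grip force at its end, in the units of the state.
- bot.get_obs(): the state, without advancing time (a new reading comes with each control period).
- bot.capture(name): name is "scene" or "side" or "wrist"; returns a dict with "img" (480x640x3 uint8, blue, green, red), "range_z" (480x640 float32, mm along the optical axis (not along the pixel's ray), 0 where there is no reading), "fx", "fy", "cx", "cy" (pixels), "world_from_camera" (4x4, takes a point from camera to world coordinates); the wrist camera has in their place "mount" (4x4, takes a point from camera to tool coordinates, whose origin is the TCP and whose axes are the flange's). Camera axes: x right, y down, z forward; pixel columns grow to the right and rows downward; lengths in mm; the calibration is good to about 2 mm. A picture is of the moment at which its call begins: read the wrist's pose just before it.
- bot.close_job(): hands the job in; it is judged then, once.
Trained networks look in a picture, given as the dict that the camera call returned (one of the last four; its "shot" number tells which), for a name from the list of things; names that differ only in an ending like _2 or _b are one class to them, and where a whole thing is asked for, a point or a joint stands for the part that bears it (a point fixed in the world has none). Each returns a list of dicts, best first, with "p" (0 to 1); they miss things now and then, are a little off and sometimes report something else, mostly with a low value. They report only what shows in the picture. A call takes as long as a camera call.
- bot.cut_out(picture, thing): "pixels" (480x640 bool, what is visible of it) and "point" ([column, row] in pixels, amid what is visible of it).
The state is a dict: "time": time; "joint_positions": joint angles; "dq": joint speeds; "tau": joint torques, N m; "tool_pos": TCP position; "tcp_rot": TCP orientation; "contact_force": force on the tool from outside, world axes, zero at the start; "moment": the same for the moment, N m; "grip_width": finger opening in mm; "finger_force": force on a finger pad.
Only numpy, scipy, OpenCV 4.12 (cv2) and the standard library are available. Lean on these libraries where they do the work, as an engineer would, in place of code of your own. Each camera call takes 0.05 s, during which the arm holds its last target. There are 200 camera calls.

## Working session

There is one attempt and no reset: what is moved stays moved. The work goes in short steps, Python scripts to look and compute and a tool call to move; the robot and the scene stay as the last step left them, time stands still between calls to the robot, and variables do not carry over. Pictures are saved under pics/ and viewed, at most 10 in all, crops included, and the job is handed in when it is done.

Besides the shell and the picture viewer there is one more tool, called after "Call:" as name(argument=value, ...) on one line, values as JSON. apply_moves: Moves the arm, as the interface text tells. Its arguments: {"type":"object","properties":{"motion":{"type":"string"},"fingers":{"type":"number"}},"required":["motion"]}

```bash
mkdir -p pics; cat > h.py <<'E'
import numpy as np, cv2
from plant import bot
from scipy.spatial.transform import Rotation as R
def T():
    o=bot.get_obs(); M=np.eye(4); r=np.array(o['tcp_rot'])
    M[:3,:3]=R.from_euler('xyz',r).as_matrix() if r.size==3 else r
    M[:3,3]=o['tool_pos']; return M,o
def cloud(p,W):
    v,u=np.mgrid[0:480,0:640]; z=p['range_z']
    P=np.stack([(u-p['cx'])/p['fx']*z,(v-p['cy'])/p['fy']*z,z,np.ones_like(z)],-1)
    return (P@W.T)[...,:3]
E
python3 - <<'E'
from h import *
M,o=T(); print({k:np.round(v,3) for k,v in o.items()})
p=bot.capture("scene"); cv2.imwrite('pics/s.png',p['img'])
C=cloud(p,p['world_from_camera']); np.save('C.npy',C)
m=bot.cut_out(p,'timer')
for d in m[:2]:
    P=C[d['pixels']&(p['range_z']>0)]; print(d['p'],d['point'],len(P))
P=C[m[0]['pixels']&(p['range_z']>0)]
q=P[abs(P[:,2]-95)<4]; print(len(q),cv2.minAreaRect(q[:,:2].astype(np.float32)),q.mean(0))
for n in ['load','test']:
    for d in bot.cut_out(p,n)[:1]:
        Q=C[d['pixels']]; print(n,d['p'],d['point'],np.median(Q,0),Q[:,2].max())
print(bot.capture('wrist')['mount'])
E
```

```text
{'time': np.float64(0.0), 'joint_positions': array([-1.37 ,  0.343,  1.525, -0.   ,  1.275, -0.146]), 'dq': array([-0.   , -0.   , -0.   ,  0.   ,  0.   , -0.002]), 'tau': array([-1.0000e-03, -4.3124e+01, -2.4422e+01,  7.2000e-02,  5.6000e-02,
       -0.0000e+00]), 'tool_pos': array([ 178.361, -493.344,  226.039]), 'tcp_rot': array([-3.14 , -0.   ,  0.347]), 'contact_force': array([-0.599,  0.106,  0.245]), 'moment': array([0.022, 0.013, 0.026]), 'finger_force': np.float64(0.0), 'grip_width': np.float64(91.881)}
0.6 [344.6, 257.4] 9347
3866 ((520.8792724609375, 55.48707580566406), (302.2771301269531, 176.95059204101562), 75.89586639404297) [531.09881151  63.76246904  96.38948086]
load 0.5 [322.3, 231.8] [508.1212865  -10.17458954 118.36344612] 127.96524785501174
test 0.56 [305.8, 221.3] [475.96253161 -56.35247121 117.03749901] 123.74333256271393
[[-1.94606465e-04 -9.56473612e-01 -2.91818764e-01  7.86957009e+01]
 [ 9.99999952e-01 -1.15553192e-04 -2.88133893e-04 -1.66319020e-01]
 [ 2.41871876e-04 -2.91818806e-01  9.56473589e-01 -1.57950074e+02]
 [ 0.00000000e+00  0.00000000e+00  0.00000000e+00  1.00000000e+00]]
```

View pics/s.png

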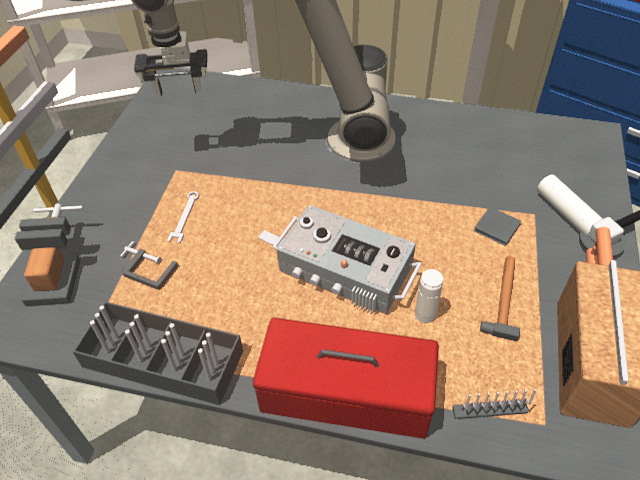

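The timer stands near (521, 55) with yaw of about -0.246. The panel measures 96 high and the load button agrees with that pose. Moving above it for a close look.

Call:
apply_moves(motion="0.04 -0.029 0 0;0.04 -0.029 0 0;0.04 -0.029 0 0;0.04 -0.029 0 0;0.04 -0.029 0 0;0.04 -0.029 0 0;0.04 -0.029 0 0;0.04 -0.029 0 0", fingers=-1)

```text
time: 1.25
tool_pos: [401.3, -165.4, 226.9]
tcp_rot: [3.141, -0.0, 0.347]
contact_force: [1.1, -1.2, 0.7]
grip_width: 16.5
finger_force: 0.0
```

Call:
apply_moves(motion="0.04 -0.029 0 0;0.04 -0.029 0 0;0.04 -0.029 0 0;0.035 -0.029 0 0;0 0 0 -10;0 0 0 -10;0 0 0 -10;0 0 0 -10")

```text
time: 2.25
tool_pos: [506.8, -4.9, 226.6]
tcp_rot: [-3.141, 0.0, 1.051]
contact_force: [-0.4, -0.5, -0.3]
grip_width: 0.5
finger_force: 0.0
```

Call:
apply_moves(motion="0 0 0 -8;0 0 0 -8;0 0 0 0;0 0 0 0")

```text
time: 2.75
tool_pos: [506.9, -5.0, 226.6]
tcp_rot: [-3.142, 0.0, 1.322]
contact_force: [-0.7, 0.3, 0.3]
grip_width: 0.7
finger_force: 0.0
```

```bash
cat > look.py <<'E'
from h import *
import sys
M,o=T(); p=bot.capture('wrist'); W=M@p['mount']
C=cloud(p,W); name=sys.argv[1]
np.savez(name+'.npz',C=C,W=W,img=p['img'],K=[p['fx'],p['fy'],p['cx'],p['cy']])
print('tcp',np.round(M[:3,3],1),o['tcp_rot'],'cam',np.round(W[:3,3],1),p['fx'])
E
python3 look.py w1; python3 - <<'E'
import numpy as np,cv2
d=np.load('w1.npz');cv2.imwrite('pics/w1.png',cv2.rotate(d['img'],cv2.ROTATE_90_COUNTERCLOCKWISE)[:600])
E
```

```text
tcp [506.9  -5.  226.6] [-3.14152483e+00  8.84578442e-05  1.32156724e+00] cam [525.7  71.9 384.6] 332.45572565019063
```

View pics/w1.png

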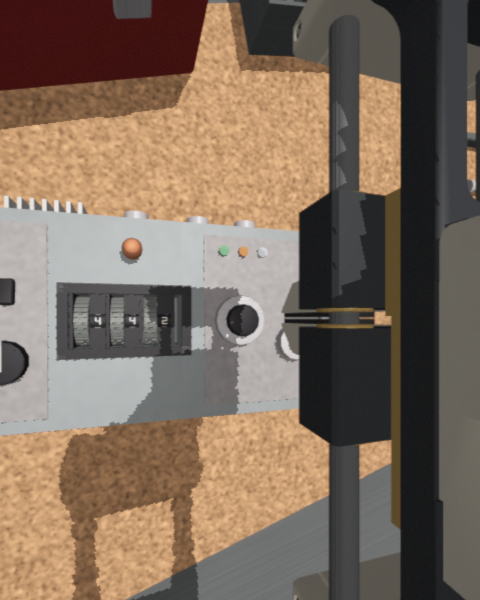

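The rims are at about (80..150, 320), with digits right of each that seem to read 4, 4, 2. The load button is at (242, 320), and the cap at (131, 248) is behind the wheels. Next I'll zoom in and refine the pose.

```bash
python3 - <<'E'
import numpy as np,cv2
d=np.load('w1.npz');I=cv2.rotate(d['img'],cv2.ROTATE_90_COUNTERCLOCKWISE);C=np.rot90(d['C'])
cv2.imwrite('pics/w2.png',cv2.resize(I[275:370,50:210],None,fx=5,fy=5,interpolation=cv2.INTER_CUBIC))
th=-.246
# dark bezel mask at panel level
g=I.max(2); 
z=C[...,2]
print('panel z',np.median(z[380:410,60:130]),np.median(z[250:270,60:110]),np.median(z[250:275,150:200]))
# load plunger dark disc: 
sub=C[290:350,210:275].reshape(-1,3); hi=sub[sub[:,2]>np.median(z[250:270,60:110])+16]
print('load',len(hi),cv2.minEnclosingCircle(hi[:,:2].astype(np.float32)),hi[:,2].mean())
hi=sub[sub[:,2]>np.median(z[250:270,60:110])+8]
print('collar',len(hi),cv2.minEnclosingCircle(hi[:,:2].astype(np.float32)))
# panel edges
pan=C[205:440,0:295].reshape(-1,3); pz=np.median(z[250:270,60:110]); pan=pan[abs(pan[:,2]-pz)<3]
r=cv2.minAreaRect(pan[:,:2].astype(np.float32)); print('rect',r)
# edges by long lines
for rows in ['far','near']:
    pts=[]
    for c in range(60,290,3):
        col=np.where(abs(z[195:450,c]-pz)<3)[0]
        if len(col): pts.append(C[195+(col[0] if rows=='far' else col[-1]),c,:2])
    l=cv2.fitLine(np.array(pts,np.float32),cv2.DIST_HUBER,0,.01,.01).ravel(); print(rows,l, np.arctan2(l[1],l[0]))
np.set_printoptions(linewidth=200)
print(np.round(z[318,60:200],0).astype(int))
print(np.round(C[318,60:200:10,:2]))
E
```

```text
panel z 94.8467169474873 95.00847569150667 94.92800017407973
load 818 ((512.7286987304688, 26.23169708251953), 47.479942321777344) 120.7017920649274
collar 1877 ((512.2738037109375, 22.131885528564453), 51.55203628540039)
rect ((519.3321533203125, 54.175048828125), (241.1448516845703, 171.1897430419922), 75.76152801513672)
far [2.4429666e-01 9.6970052e-01 5.9878644e+02 2.2972839e+01] 1.324002
near [2.4250171e-01 9.7015101e-01 4.3777197e+02 7.6198410e+01] 1.3258526
[ 96  97  97  97  96  98  98  98  94  93  94  94  93 103 103 103 103 102 102 102 103 102 103 102 103 102 102 102  98  91  96  97  97  97  96  97  98  96  96  98  97  97  97  96  97  94  93  94  93
  92  99 101 101  99 100 100 100 102 100 100 101 100  99  96  80  94  93  94  95  95  94  95  95  95  96  96  94  95  95  95  93  94  94  49 100  99 100  99 100 100 101 100 100  99 100 100  99  91
  95  93  95  95  94  94  93  93  94  94  93  95  94  94  95  94  51  50  52  59  68  78  88  94  98  97  97  97  97  97  97  97  97  94  95  96  95  95  94  95  94  95]
[[541. 131.]
 [539. 125.]
 [537. 116.]
 [535. 110.]
 [534. 103.]
 [532.  96.]
 [530.  88.]
 [528.  81.]
 [526.  74.]
 [524.  66.]
 [522.  58.]
 [520.  50.]
 [518.  41.]
 [516.  34.]]
```

View pics/w2.png

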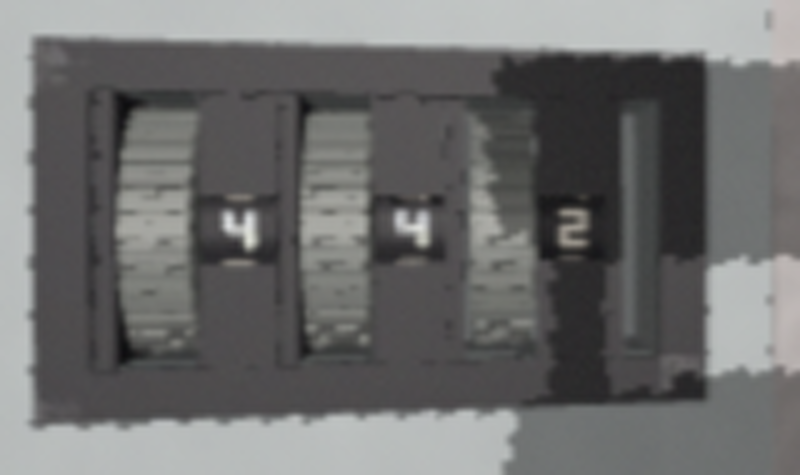

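The wheels read 4-4-2, so only the middle one has to go up by three. The timer's origin is about (520.6, 58.4) at yaw -0.246, which puts top_b at about (528.9, 91.4, 101). I'll turn the tool so the 19 mm pad width lies along the rim travel, then approach.

Call:
apply_moves(motion="0 0 0 10;0 0 0 10;0 0 0 10;0 0 0 10;0 0 0 10;0 0 0 10;0 0 0 10;0 0 0 10")

```text
time: 3.8
tool_pos: [506.9, -5.0, 226.7]
tcp_rot: [3.142, 0.0, -0.08]
contact_force: [0.1, -0.4, 0.3]
grip_width: 0.5
finger_force: 0.0
```

Call:
apply_moves(motion="0 0 0 10;-0.003 -0.033 0 0;-0.003 -0.033 0.02 0;-0.003 -0.033 0.02 0;0 0 0.03 0;0 0 0.03 0;0 0 0.01 0;0 0 0 0")

```text
time: 4.8
tool_pos: [522.4, 93.1, 116.6]
tcp_rot: [3.141, 0.001, -0.247]
contact_force: [0.7, -0.2, 0.2]
grip_width: 0.5
finger_force: 0.0
```

```bash
python3 look.py w3; python3 - <<'E'
import numpy as np,cv2
from h import *
o=bot.get_obs(); th=-.246; r=R.from_euler('z',th).as_matrix()
print('tcp in timer',r.T@(np.array(o['tool_pos'])-[520.6,58.4,0]),o['contact_force'])
d=np.load('w3.npz');cv2.imwrite('pics/w3.png',d['img'])
q=bot.capture('side');cv2.imwrite('pics/side.png',q['img'])
E
```

```text
tcp [522.4  93.1 116.6] [ 3.14132442e+00  6.08474949e-04 -2.47435051e-01] cam [598.7  73.5 274.5] 332.45572565019063
tcp in timer [ -6.21014049  34.19840347 117.4154271 ] [ 0.527375   -1.12346584  0.2546881 ]
```

View pics/w3.png

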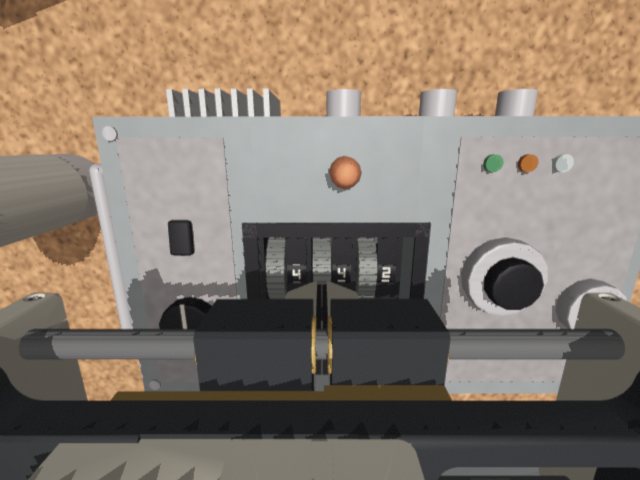

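The fingertip is in line with the middle rim (column 321) and the can and cap are clear. Descending.

Call:
apply_moves(motion="0 0 0.005 0;0 0 0.005 0;0 0 0.002 0;0 0 0.001 0;0 0 0 0")

```text
time: 5.52
tool_pos: [522.4, 93.2, 103.6]
tcp_rot: [3.142, 0.0, -0.247]
contact_force: [-0.8, -0.8, -0.1]
grip_width: 0.4
finger_force: 0.0
```

Call:
apply_moves(motion="0 0 0.0005 0;0 0 0.0005 0;0 0 0 0")

```text
time: 5.9
tool_pos: [522.3, 93.2, 102.7]
tcp_rot: [3.141, 0.0, -0.247]
contact_force: [0.3, 0.8, 0.1]
grip_width: 0.4
finger_force: 0.0
```

Call:
apply_moves(motion="0 0 0.0005 0;0 0 0.0005 0;0 0 0 0")

```text
time: 6.28
tool_pos: [522.4, 93.2, 101.8]
tcp_rot: [3.142, -0.0, -0.247]
contact_force: [-0.8, 0.1, 0.9]
grip_width: 0.2
finger_force: 0.7
```

Call:
apply_moves(motion="0 0 0.0005 0;0 0 0 0")

```text
time: 6.52
tool_pos: [522.6, 93.1, 101.7]
tcp_rot: [-3.142, -0.001, -0.247]
contact_force: [-1.5, 0.6, 4.2]
grip_width: 0.2
finger_force: 2.4
```

Call:
apply_moves(motion="0 0 0.0005 0;0 0 0 0")

```text
time: 6.78
tool_pos: [522.8, 93.1, 101.6]
tcp_rot: [-3.141, -0.001, -0.247]
contact_force: [-1.6, -0.2, 8.2]
grip_width: 0.2
finger_force: 4.0
```

Call:
apply_moves(motion="0.002 0 0 0;0.002 0 0 0;0.002 0 0 0")

```text
time: 7.15
tool_pos: [528.8, 91.6, 101.6]
tcp_rot: [-3.141, -0.002, -0.247]
contact_force: [0.2, -0.5, 7.0]
grip_width: 0.7
finger_force: 3.7
```

Call:
apply_moves(motion="0.002 0 0 0;0.002 0 0 0;0.002 0 0 0;0.0015 0 0 0;0 0 0 0")

```text
time: 7.78
tool_pos: [535.7, 89.9, 101.6]
tcp_rot: [-3.141, -0.001, -0.247]
contact_force: [-1.8, -0.5, 8.5]
grip_width: 0.5
finger_force: 4.3
```

Call:
apply_moves(motion="0 0 -0.003 0;0 0 -0.005 0;0 0 0 0")

```text
time: 8.15
tool_pos: [535.7, 89.9, 109.0]
tcp_rot: [-3.141, -0.001, -0.247]
contact_force: [0.2, 0.3, -0.1]
grip_width: 0.4
finger_force: 0.0
```

```bash
python3 look.py w4; python3 - <<'E'
import numpy as np,cv2
d=np.load('w4.npz');cv2.imwrite('pics/w4.png',cv2.resize(d['img'][210:310,230:450],None,fx=3.5,fy=3.5,interpolation=cv2.INTER_CUBIC))
E
```

```text
tcp [535.7  89.9 109. ] [-3.14149436e+00 -6.46798227e-04 -2.46598970e-01] cam [611.9  70.4 267. ] 332.45572565019063
```

View pics/w4.png

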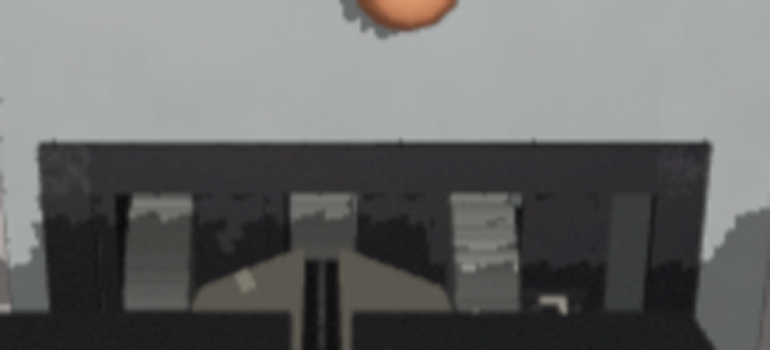

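The digit is hidden from here. I'll go back to the stroke's start and check there.

Call:
apply_moves(motion="-0.007 0 0 0;-0.0065 0 0 0;0 0 0 0")

```text
time: 8.57
tool_pos: [521.7, 93.4, 108.7]
tcp_rot: [3.141, 0.0, -0.246]
contact_force: [0.5, 0.1, -0.2]
grip_width: 0.7
finger_force: 0.0
```

```bash
python3 look.py w5; python3 - <<'E'
import numpy as np,cv2
d=np.load('w5.npz');a=np.load('w3.npz')
f=lambda i:cv2.resize(i[230:310,240:440],None,fx=3.7,fy=3.7,interpolation=cv2.INTER_CUBIC)
cv2.imwrite('pics/w5.png',np.vstack([f(a['img']),f(d['img'])]))
E
```

```text
tcp [521.7  93.4 108.7] [ 3.14137921e+00  4.93827503e-04 -2.46303779e-01] cam [598.   73.9 266.6] 332.45572565019063
```

View pics/w5.png

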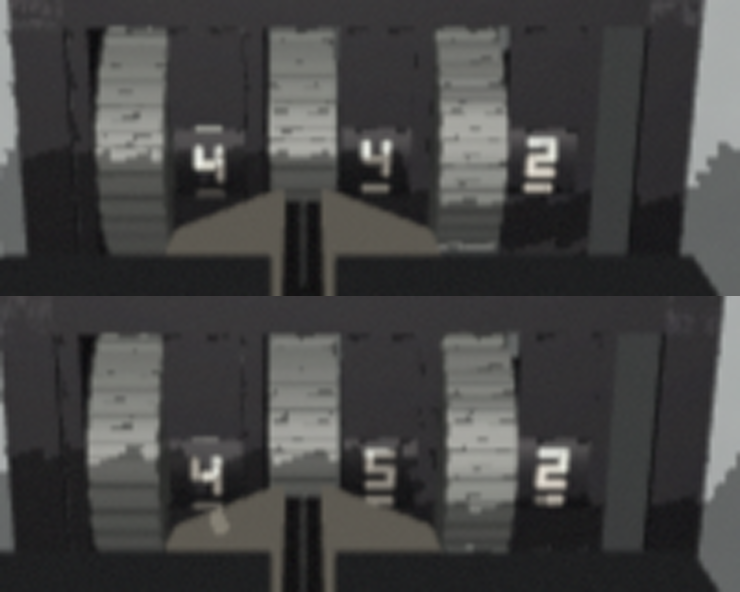

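The middle wheel now shows 5. I'll repeat the stroke twice.

Call:
apply_moves(motion="0 0 0.004 0;0 0 0.002 0;0 0 0.001 0;0 0 0.0005 0;0 0 0 0")

```text
time: 9.25
tool_pos: [522.5, 93.1, 101.7]
tcp_rot: [3.142, -0.001, -0.247]
contact_force: [-1.0, -0.3, 4.5]
grip_width: 0.0
finger_force: 2.4
```

Call:
apply_moves(motion="0 0 0.0005 0;0 0 0 0")

```text
time: 9.5
tool_pos: [522.7, 93.1, 101.6]
tcp_rot: [-3.142, -0.001, -0.247]
contact_force: [-1.5, -0.1, 8.2]
grip_width: 0.3
finger_force: 4.0
```

Call:
apply_moves(motion="0.002 0 0 0;0.002 0 0 0;0.002 0 0 0;0.002 0 0 0;0.002 0 0 0;0.002 0 0 0;0.0015 0 0 0;0 0 0 0")

```text
time: 10.5
tool_pos: [535.8, 89.8, 101.6]
tcp_rot: [-3.142, -0.001, -0.247]
contact_force: [-2.2, -0.8, 8.3]
grip_width: 0.4
finger_force: 4.0
```

Call:
apply_moves(motion="0 0 -0.003 0;0 0 -0.005 0;-0.007 0 0 0;-0.0065 0 0 0;0 0 0.004 0;0 0 0.002 0;0 0 0.001 0;0 0 0.0005 0")

```text
time: 11.5
tool_pos: [522.6, 93.1, 101.6]
tcp_rot: [3.142, -0.0, -0.247]
contact_force: [-2.4, -0.0, 6.7]
grip_width: 0.6
finger_force: 3.5
```

Call:
apply_moves(motion="0 0 0.0005 0;0 0 0 0")

```text
time: 11.75
tool_pos: [522.7, 93.1, 101.6]
tcp_rot: [-3.141, -0.001, -0.247]
contact_force: [-2.2, -0.2, 8.5]
grip_width: 0.6
finger_force: 3.9
```

Call:
apply_moves(motion="0.002 0 0 0;0.002 0 0 0;0.002 0 0 0;0.002 0 0 0;0.002 0 0 0;0.002 0 0 0;0.0015 0 0 0;0 0 0 0")

```text
time: 12.75
tool_pos: [535.9, 89.8, 101.6]
tcp_rot: [-3.141, -0.001, -0.247]
contact_force: [-1.9, -0.5, 8.5]
grip_width: 0.5
finger_force: 3.9
```

Call:
apply_moves(motion="0 0 -0.003 0;0 0 -0.01 0;0 0 -0.025 0;-0.02 0.01 0 0;-0.03 0.01 0 0;-0.03 0 0 0;0 0 0 0;0 0 0 0")

```text
time: 13.75
tool_pos: [454.0, 90.0, 139.3]
tcp_rot: [-3.141, -0.002, -0.246]
contact_force: [-0.1, -1.0, 0.2]
grip_width: 0.6
finger_force: 0.0
```

```bash
python3 look.py w6; python3 - <<'E'
import numpy as np,cv2
d=np.load('w6.npz');W=d['W'];fx,fy,cx,cy=d['K'];r=cv2.Rodrigues(np.array([0,0,-.246]))[0]
def px(t):
    P=r@np.array(t,float)+[520.6,58.4,0]; c=W[:3,:3].T@(P-W[:3,3]); return np.array([fx*c[0]/c[2]+cx,fy*c[1]/c[2]+cy])
u,v=px([0,26,95]);print('bank',u,v,'load pred',px([0,-68,117]))
u,v=int(u),int(v)
a=cv2.resize(d['img'][max(v-45,0):v+45,u-110:u+110],None,fx=3.5,fy=3.5,interpolation=cv2.INTER_CUBIC)
I=d['img'].copy()
for y in(-68,): cv2.drawMarker(I,tuple(int(k) for k in px([0,y,117])),(0,0,255),0,10,1)
b=I[max(v-90,0):v+90,max(u-200,0):]
b=cv2.copyMakeBorder(b[:,:770],0,0,0,max(0,770-b.shape[1]),cv2.BORDER_CONSTANT)
cv2.imwrite('pics/w6.png',np.vstack([a,b]))
E
```

```text
tcp [454.   90.  139.3] [-3.14124876e+00 -1.82176912e-03 -2.46474223e-01] cam [530.   70.5 297.4] 332.45572565019063
bank 301.4892922507593 153.87141337890262 load pred [478.32080694 155.07347788]
```

View pics/w6.png

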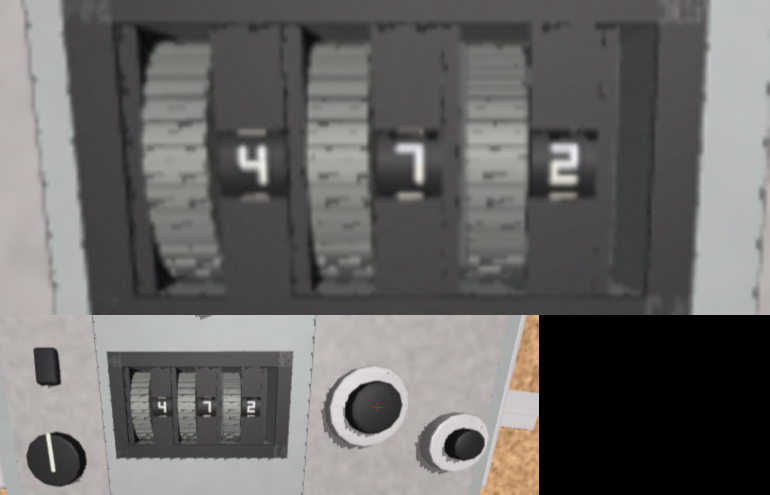

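The wheels read 4-7-2, all centred in their windows. The predicted load centre falls on the plunger (376, 407). Moving over it.

Call:
apply_moves(motion="0.024 0.0275 0 0;0.024 0.0275 0 0;0.024 0.0275 0 0;0 0 0.01 0;0 0 0.006 0;0 0 0.002 0;0 0 0 0")

```text
time: 14.68
tool_pos: [502.4, -6.8, 120.6]
tcp_rot: [3.142, 0.0, -0.246]
contact_force: [0.2, 0.6, 0.2]
grip_width: 0.3
finger_force: 0.0
```

Call:
apply_moves(motion="0 0 0.002 0;0 0 0.002 0;0 0 0 0")

```text
time: 15.05
tool_pos: [502.8, -7.3, 116.8]
tcp_rot: [-3.141, -0.0, -0.247]
contact_force: [-0.4, 0.7, 2.2]
grip_width: 0.3
finger_force: 1.0
```

Call:
apply_moves(motion="0 0 0.002 0;0 0 0.002 0;0 0 0.001 0;0 0 0 0")

```text
time: 15.55
tool_pos: [502.8, -7.4, 111.9]
tcp_rot: [-3.141, -0.0, -0.247]
contact_force: [-1.3, 3.4, 5.4]
grip_width: 0.3
finger_force: 2.7
```

Call:
apply_moves(motion="0 0 0.001 0;0 0 0.0005 0;0 0 0 0")

```text
time: 15.92
tool_pos: [502.9, -7.4, 111.2]
tcp_rot: [-3.141, -0.001, -0.247]
contact_force: [-2.9, 2.8, 11.2]
grip_width: 0.1
finger_force: 5.8
```

Call:
apply_moves(motion="0 0 0.0005 0;0 0 0 0")

```text
time: 16.18
tool_pos: [502.9, -7.5, 111.1]
tcp_rot: [-3.141, -0.001, -0.247]
contact_force: [-3.4, 3.8, 14.8]
grip_width: 0.3
finger_force: 7.7
```

Call:
apply_moves(motion="0 0 -0.002 0;0 0 -0.003 0;0 0 -0.005 0;0 0 -0.02 0;0 0 -0.02 0;-0.03 -0.04 -0.01 0;-0.04 -0.04 0 0;0 0 0 0")

```text
time: 17.18
tool_pos: [452.2, 89.2, 169.6]
tcp_rot: [3.141, 0.002, -0.243]
contact_force: [-0.4, -0.9, -0.2]
grip_width: 0.3
finger_force: 0.0
```

```bash
python3 look.py w7; python3 - <<'E'
import numpy as np,cv2
d=np.load('w7.npz');W=d['W'];fx,fy,cx,cy=d['K'];r=cv2.Rodrigues(np.array([0,0,-.246]))[0]
P=r@np.array([0,0,95.])+[520.6,58.4,0]; c=W[:3,:3].T@(P-W[:3,3]); u,v=int(fx*c[0]/c[2]+cx),int(fy*c[1]/c[2]+cy)
cv2.imwrite('pics/w7.png',cv2.resize(d['img'][max(v-70,0):v+70,max(u-130,0):u+130],None,fx=3,fy=3,interpolation=cv2.INTER_CUBIC))
C=d['C'];L=r@np.array([0,-68,0.])+[520.6,58.4,0]
m=np.hypot(C[...,0]-L[0],C[...,1]-L[1])<8;print('load top z',np.median(C[m][:,2]))
E
```

```text
tcp [452.2  89.2 169.6] [ 3.14096196e+00  1.63183420e-03 -2.42620605e-01] cam [528.8  70.  327.4] 332.45572565019063
load top z 116.85689008957968
```

View pics/w7.png

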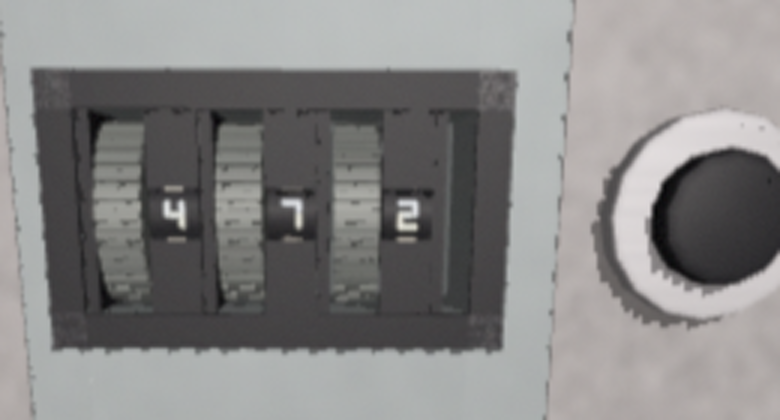

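The wheels show 4-7-2, the load button is back up (top at 116.9), and the arm is clear.

```bash
python3 -c "
from plant import bot
print(bot.close_job())"
```

```text
the job is handed in; nothing more can be done
None
```

The weld timer reads 4-7-2 with each digit centred in its window; I then pressed the load button to its stop once (about 15 N), it came back up, and I handed the job in at about 17 s with the arm clear.

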